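# Pack two leather tools and seat the box lid

## Task

Pack the awl and the edge beveler away in the wooden tool box and close it. Lay one tool flat lengthwise in each of the box's two lanes. Pull the lid right out from under the riser by its end rail, leave it lying flat on the bench in front and let go; then take it by its grip bar and set it into the box's rebate, fully seated and level all round. Do not knock or shift the bottles and the wooden slicker standing about.

Things in the scene. Friction and masses are not known exactly. Their poses are not given: they have to be found in the camera images.
- tool_box: Fixed open plywood box, 212 (x) x 158 (y) x 62 mm high. Origin: underside centre. Floor top z=6. A divider 6 mm thick, top z=18, at y=0 makes two lanes along x, 180 x 60 mm, centred at y=+33 and -33. Inside runs an 8 mm ledge at z=48; above it the 8 mm walls leave a rebate 196 x 142 mm for the lid (x along x, either way round, 3 mm play a side). Seated lid: its origin at (0, 0, 48).
- riser: Fixed low plywood shelf. Origin: on the bench in the free area in FRONT of the shelf. The board spans x=+90 (front edge) to +210, y=-94 to +94, z=52 to 62; side panels 10 mm thick under it at y=+-86, open in front and behind. A tin and a wax cake up to 26 mm high are fixed on top, behind x=+144.
- lid: Loose wooden lid, about 0.2 kg: plate 190 (x) x 136 (y) x 6 mm. Origin: underside centre. At each short end (x=+91, -91) a rail 8 mm thick (x), 110 mm long (y), z=6 to 16. In the middle a grip bar 50 mm long (x), 16 mm thick (y), z=6 to 36. At the start it lies on the bench under the riser, grip bar hidden; only its -x end with that rail (about 65 mm) sticks out.
- awl: Loose awl with round wooden handle and thin point, 141 mm long (its y axis), 27 mm wide (x), 24 mm high (z), lying on the bench. Origin: underneath, at the middle of its length; z up at the start. The thick handle reaches from y=-14 to y=+70 (the weight is in it: grip it across x at about y=+28); the thin steel point is at -y.
- edge_beveler: Loose edge beveler, like the awl with a forked steel tip: 135 mm long (its y axis), 28 mm wide (x), 24 mm high (z), lying on the bench. Origin: underneath, at the middle of its length; z up at the start. The thick handle reaches from y=-18 to y=+68 (grip it across x at about y=+26); the thin steel is at -y.
- bottle_a: Bystander: small white bottle, black cap, 34 mm across, 74 mm high, standing. Origin: centre of underside.
- bottle_b: Bystander: small white bottle, brown cap, 34 mm across, 74 mm high, standing. Origin: centre of underside.
- slicker: Bystander: turned wooden edge slicker, 34 mm across, 54 mm high, standing. Origin: centre of underside.
- glue_bottle: Bystander: glue bottle 42 x 61 mm, 164 mm high, standing. Origin: centre of underside.
There are look-alikes about, which are no part of the job. What is shaped like the awl but red is not meant.

How it is judged (in metres and radians):
On the way:
1. the lid lies flat on the bench, pulled out from under the riser, and is let go (x of lid in the frame of riser below 0.01 m and height (world z) of lid below 0.008 m and angle between lid's own z axis and vertical below 0.06 rad and linear speed of lid below 0.03 m/s and contact force between the fingers and lid below 0.2 N), for 0.2 s.
At the end, for the whole second after the job is handed in: One tool flat in each lane (origin within 40 mm of box centre lengthwise, 2-64 mm to its side, under 36 mm high, within 0.35 rad of the lane); lid seated: within 7 mm of box centre, origin 43-51.5 mm above box underside, tilt < 0.025, within 0.09 rad of box axis; all at rest (((x of awl in the frame of tool_box between -0.04 and 0.04 m and y of awl in the frame of tool_box between 0.002 and 0.064 m and z of awl in the frame of tool_box between -0.01 and 0.036 m and angle between the y axis of each of awl, edge_beveler and the x axis of tool_box, either way round below 0.35 rad and linear speed of each of awl, edge_beveler below 0.03 m/s and x of edge_beveler in the frame of tool_box between -0.04 and 0.04 m and y of edge_beveler in the frame of tool_box between -0.064 and -0.002 m and z of edge_beveler in the frame of tool_box between -0.01 and 0.036 m) or (x of awl in the frame of tool_box between -0.04 and 0.04 m and y of awl in the frame of tool_box between -0.064 and -0.002 m and z of awl in the frame of tool_box between -0.01 and 0.036 m and angle between the y axis of each of awl, edge_beveler and the x axis of tool_box, either way round below 0.35 rad and linear speed of each of awl, edge_beveler below 0.03 m/s and x of edge_beveler in the frame of tool_box between -0.04 and 0.04 m and y of edge_beveler in the frame of tool_box between 0.002 and 0.064 m and z of edge_beveler in the frame of tool_box between -0.01 and 0.036 m)) and x of lid in the frame of tool_box between -0.007 and 0.007 m and y of lid in the frame of tool_box between -0.007 and 0.007 m and z of lid in the frame of tool_box between 0.043 and 0.0515 m and angle between lid's own z axis and vertical below 0.025 rad and angle between the x axis of lid and the x axis of tool_box, either way round below 0.09 rad and linear speed of lid below 0.02 m/s); the robot touches nothing.
It fails at once if a bystander (bottle_a, bottle_b, slicker, glue_bottle) is shifted more than 25 mm or tipped more than 0.5 rad (distance of any of bottle_a, bottle_b, slicker, glue_bottle from where it was at the start of the episode above 0.025 m or angle between any of bottle_a, bottle_b, slicker, glue_bottle's own z axis and vertical above 0.5 rad).
It also fails if it takes over 72 s, if anything falls off the work surface, if the arm or the gripper's body presses on something with over 40 N, if the wrist force passes 120 N, or if a joint passes its speed limit or range.

## Robot

A 6-joint arm with a two-finger parallel gripper is mounted at the origin on a cart in front of the work surface, level with it; the furniture and walls round the work are solid. World frame = base frame: x ahead of the robot, y to its left, z up, the work surface at z = 0. Lengths are in mm, angles in rad, forces in N, time in s.
With the tool pointing down it reaches from about 250 to 775 mm from the base axis. Payload 4 kg.
Tool frame: the origin (TCP) lies on the front face of the gripper's body, between the roots of the fingers; the fingertips stand 73 mm ahead of it and the grasp point (between the pads) lies 54 mm ahead of it (tip_reach is the distance from the TCP to the fingertips, in mm); z points along the fingers, y is the direction in which the jaws open and shut (so a half turn about z gives the same grasp; the last joint's range is limited). The gripper opens to 85 mm and grips with 20 to 120 N. Pads are 22 mm wide; open, the fingers measure 114 mm over their backs; the gripper's body (76 mm by 85 mm) begins 54 mm behind the grasp point. The pads swing forward as they close: fully open they stand 13 mm farther back than shut.
Start: joints at [-1.24, 0.087, 1.371, -0, 1.684, -0.103], TCP at [231.174, -499.068, 303.941] pointing down, gripper open.
Joint ranges: [-3.1, 3.1], [-0.76, 2.03], [0.27, 2.55], [-1.08, 4.22], [0.17, 2.65], [-2.57, 2.57]. Speed limits (rad/s): [2.79, 2.79, 3.14, 3.14, 3.14, 3.14].

## Interface

Orientations are given as a unit quaternion [w, x, y, z].
In Python, from rig import * gives the robot as it stands.
- The arm moves only by the shell command python3 -m jog 'ROWS' [FORCE]. ROWS is a JSON object of lists of equal length, an entry for each row: "rotation": the turn, a rotation vector about the tool's x, y, z in degrees, a list of three; "travel": the shift along the tool's x, y, z in mm, a list of three; "grip": the opening, from -1 (shut) to 1 (fully open). A call has 1 to 5 rows; each row shifts and turns the commanded pose from where the row before left it, along the tool's axes as they then stand; what a row does not reach is not made up. A row lasts 1/8 s, in which the tool goes at most 62.5 mm and 10.7 degrees, less where a joint would pass 70% of its speed; a pose out of reach is approached as far as the arm can. A call with a gripper value outside its range is refused whole. The fingers move at their own pace and stop on an object; FORCE is the grip in N (left out, the last holds). Time passes only in rows, so rows that do not move let the fingers close. It gives the time, the measured TCP pose, the force and the opening at its end, in the units of the state.
- get_state(): the state, without advancing time (a new reading comes with each control period).
- capture(name): name is "scene" or "top" or "wrist"; returns the picture (480x640x3 uint8, blue, green, red); there is no depth.
- camera_info(name): a dict with "fx", "fy", "cx", "cy" (pixels), "rvec" (rotation vector, rad) and "tvec" (3), from world to camera coordinates, as OpenCV has them; the wrist camera has in their place "tool_from_camera" (4x4, takes a point from camera to tool coordinates, whose origin is the TCP and whose axes are the flange's). Camera axes: x right, y down, z forward; pixel columns grow to the right and rows downward; lengths in mm; the calibration is good to about 2 mm. A picture is of the moment at which its call begins: read the wrist's pose just before it. camera_info takes no time and is no camera call.
- finish_job(): hands the job in, once; it reports no verdict.
The state is a dict: "time": time; "joints": joint angles; "joint_velocities": joint speeds; "joint_efforts": joint torques, N m; "position": TCP position; "eef_rot": TCP orientation; "force": force on the tool from outside, world axes, zero at the start; "moment": the same for the moment, N m; "gripper_width": opening from 0.0 (shut) to 1.0 (fully open).
Only numpy, scipy, OpenCV 4.12 (cv2) and the standard library are available. Lean on these libraries where they do the work, as an engineer would, in place of code of your own. Each camera call takes 0.05 s, during which the arm holds its last target. There are 200 camera calls.

## Working session

There is one attempt and no reset: what is moved stays moved. The work goes in short steps, Python scripts to look and compute and a shell command to move; the robot and the scene stay as the last step left them, time stands still between calls to the robot, and variables do not carry over. Pictures are saved under pics/ and viewed, about 8 in all and at most 12, crops included, and the job is handed in when it is done.

```bash
ls; mkdir -p pics; python3 - <<'E'
from rig import *
import cv2,numpy as np
s=get_state();print(s['position'],s['eef_rot'],s['time'],s['gripper_width'])
for n in ("scene","top"):
    cv2.imwrite(f"pics/{n}0.png",capture(n)); print(n,camera_info(n))
print(camera_info("wrist"))
E
```

```text
pics
[ 231.05162465 -498.72605535  302.71747437] [-1.12275404e-03  9.76572603e-01  2.15185215e-01 -1.20362306e-04] 0.0 0.9975395076842102
scene {'fx': 514.4573615454248, 'fy': 514.4573615454248, 'cx': 317.0338973106686, 'cy': 242.53586918318223, 'rvec': array([ 1.06313717, -2.25263259,  1.20198293]), 'tvec': array([ 440.60689138,  262.19525413, 1018.38520536])}
top {'fx': 573.0139143921396, 'fy': 573.0139143921396, 'cx': 317.5237771817854, 'cy': 232.59243080927772, 'rvec': array([ 2.16336561, -2.21456588,  0.0904503 ]), 'tvec': array([ 106.30714061,  585.50599716, 1245.03771405])}
{'fx': 397.00046999603524, 'fy': 397.00046999603524, 'cx': 315.83766404726765, 'cy': 235.57653982466084, 'tool_from_camera': array([[ 4.16138808e-04, -9.64467224e-01, -2.64202197e-01,
         6.76199703e+01],
       [ 9.99999878e-01,  3.30755907e-04,  3.67656010e-04,
         3.06130692e-02],
       [-2.67205734e-04, -2.64202317e-01,  9.64467244e-01,
        -7.02194717e+01],
       [ 0.00000000e+00,  0.00000000e+00,  0.00000000e+00,
         1.00000000e+00]])}
```

View pics/top0.png

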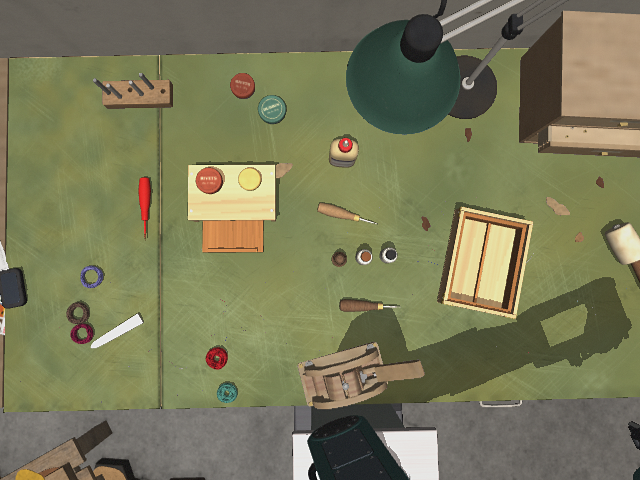

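View pics/scene0.png

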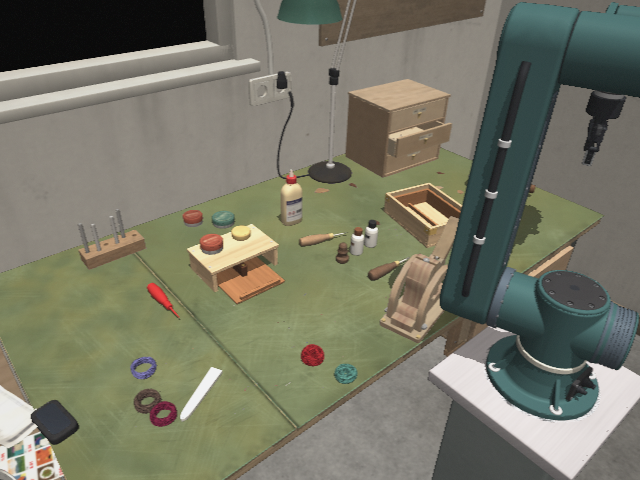

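```bash
cat > h.py <<'E'
from rig import *
import cv2,numpy as np
from scipy.spatial.transform import Rotation as R
def ray(n,px,st=None):
    c=camera_info(n); K=np.array([[c['fx'],0,c['cx']],[0,c['fy'],c['cy']],[0,0,1]])
    d=np.linalg.inv(K)@np.c_[np.atleast_2d(px).astype(float),np.ones(len(np.atleast_2d(px)))].T
    if n=='wrist':
        T=c['tool_from_camera'];q=st['eef_rot'];Rw=R.from_quat([q[1],q[2],q[3],q[0]]).as_matrix()
        return Rw@T[:3,3]+st['position'],(Rw@T[:3,:3]@d).T
    M=cv2.Rodrigues(c['rvec'])[0]
    return -M.T@c['tvec'],(M.T@d).T
def plane(n,px,z,st=None):
    o,d=ray(n,px,st); return o+d*((z-o[2])/d[:,2])[:,None]
def yaw(st):
    q=st['eef_rot'];x=R.from_quat([q[1],q[2],q[3],q[0]]).as_matrix()[:,0];return np.degrees(np.arctan2(x[1],x[0]))
def go(xy,yw=None,z=None):
    """print travel in present tool axes (assumes pointing down), then turn"""
    s=get_state();a=np.radians(yaw(s));d=np.array(xy)-s['position'][:2]
    print('at',s['position'].round(1),'yaw',round(np.degrees(a),1),'t',s['time'],'w',round(s['gripper_width'],3))
    print('tool travel x,y:',round(d@[np.cos(a),np.sin(a)],1),round(d@[np.sin(a),-np.cos(a)],1),'z(down):',None if z is None else round(s['position'][2]-z,1))
    if yw is not None:
        dz=(yw-np.degrees(a)+90)%180-90; print('world turn',round(dz,1),'=> rotation tool z',round(-dz,1))
E
python3 - <<'E'
from h import *
im=cv2.imread('pics/top0.png')
a=cv2.resize(im[150:330,180:280],None,fx=4,fy=3.2,interpolation=cv2.INTER_CUBIC) if 0 else None
c=cv2.resize(im[190:330,300:540],None,fx=3,fy=3,interpolation=cv2.INTER_CUBIC)
cv2.imwrite('pics/c1.png',c)
hsv=cv2.cvtColor(im,cv2.COLOR_BGR2HSV)
m=((hsv[...,0]<27)&(hsv[...,1]>60)&(hsv[...,2]>50)).astype(np.uint8)
m=cv2.morphologyEx(m,cv2.MORPH_OPEN,np.ones((3,3)))
n,l,st,ce=cv2.connectedComponentsWithStats(m)
for i in range(1,n):
    if st[i,4]>80:
        p=np.argwhere(l==i)[:,::-1].astype(np.float32);r=cv2.minAreaRect(p)
        print(st[i],ce[i].round(1),np.round(r[0],1),np.round(r[1],1),round(r[2],1),plane('top',[ce[i]],12)[0].round(0),im[l==i].mean(0).round())
E
```

```text
[  519    11   121   146 15803] [583.1  85.8] [579.   83.5] [145. 120.] 90.0 [ 910. -520.   12.] [ 96. 120. 141.]
[   0   58    9  190 1429] [  3.4 145. ] [  4.  152.5] [189.   8.] 90.0 [801. 791.  12.] [ 84. 107. 126.]
[230  73  25  26 511] [242.2  85.2] [242.2  85.2] [24.7 24. ] 45.0 [927. 255.  12.] [ 60.  77. 142.]
[ 102   80   71   29 1685] [139.3  94.7] [137.  94.] [28. 70.] 90.0 [910. 487.  12.] [ 85. 115. 145.]
[329 139  30  22 434] [343.2 151.1] [343.8 149.9] [28.4 20.5] 8.1 [771.  31.  12.] [111. 152. 178.]
[275 163  17  15 191] [281.8 169.1] [283. 170.] [14. 16.] 90.0 [733. 169.  12.] [105. 140. 167.]
[ 188  166   88   87 4647] [228.4 215.6] [231.5 209. ] [87. 86.] -0.0 [631. 290.  12.] [110. 163. 211.]
[138 177  13  44 447] [144.1 197.1] [144.  198.5] [43. 12.] 90.0 [677. 477.  12.] [ 39.  45. 193.]
[546 197  24  18 223] [557.  206.6] [556.6 207.5] [28. 11.] 32.5 [ 634. -445.   12.] [108. 143. 172.]
[317 203  43  18 405] [336.  211.6] [338.  212.5] [42.7 11.7] 18.4 [635.  50.  12.] [ 94. 133. 169.]
[ 437  207   96  112 6660] [483.5 260.5] [484.9 261.7] [ 80.4 100.3] 10.9 [ 518. -275.   12.] [111. 159. 185.]
[422 217   8  14  85] [425.2 223.4] [425.5 223.5] [13.  7.] 90.0 [ 604. -148.   12.] [52. 68. 99.]
[607 228  33  50 500] [621.9 250.3] [624.8 253.6] [54.7 17.9] 59.3 [ 533. -585.   12.] [115. 144. 163.]
[332 252  15  15 164] [338.6 259.1] [339. 259.] [14. 14.] 90.0 [528.  47.  12.] [57. 73. 95.]
[340 299  43  13 429] [358.2 305.4] [361. 305.] [12. 42.] 90.0 [425.   7.  12.] [ 68.  92. 120.]
[ 66 303  22  21 250] [ 76.6 313.1] [ 76.5 313. ] [20. 21.] 90.0 [424. 625.  12.] [57. 67. 83.]
[  0 335   5  73 300] [  1.6 369.8] [  2. 371.] [72.  4.] 90.0 [305. 787.  12.] [ 77.  97. 116.]
[ 298  342  126   67 4696] [351.2 376.3] [361.3 373.3] [ 54.4 120.9] 74.9 [272.  26.  12.] [ 98. 123. 146.]
[   1  439  125   41 2377] [ 63.9 465.8] [ 63. 459.] [ 40. 124.] 90.0 [ 98. 650.  12.] [ 81. 111. 135.]
```

View pics/c1.png

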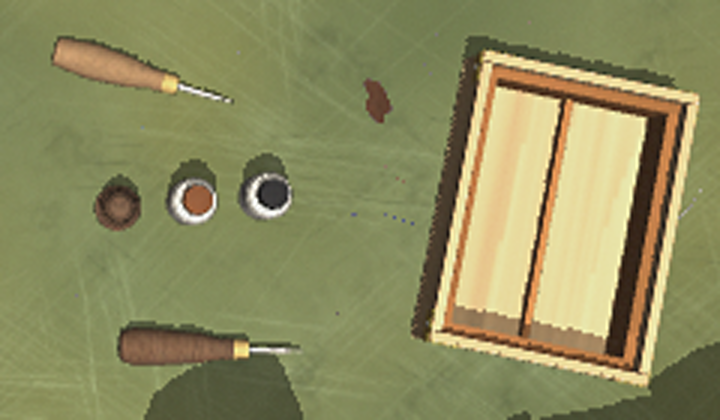

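```bash
python3 - <<'E'
from h import *
f=lambda p:np.array(p)/3+[300,190]
B=plane('top',f([(483,50),(698,95),(648,386),(430,340)]),62)
print('box',B.round(1),np.linalg.norm(np.roll(B,-1,0)-B,axis=1).round(1),B.mean(0).round(1))
for n,p in(('light',[(53,50),(233,101)]),('dark',[(119,344),(299,349)])):
    a=plane('top',f(p),12);u=a[0]-a[1];L=np.linalg.norm(u);u/=L;g=a.mean(0)+27*u
    print(n,a.round(1),'L',L.round(1),'grip',g.round(1),'ang',np.degrees(np.arctan2(u[1],u[0])).round(1))
im=cv2.imread('pics/top0.png')
for r,z in(([(188,164.5),(275.5,164.5),(275.5,220),(188,220)],62),):
    print('riser',plane('top',r,z).round(1))
print('lid front',plane('top',[(203,251.5),(263,251.5)],8).round(1))
cv2.imwrite('pics/c2.png',cv2.resize(im[155:265,175:290],None,fx=5,fy=5,interpolation=cv2.INTER_CUBIC))
E
```

```text
box [[ 633.6 -216.6   62. ]
 [ 597.7 -369.4   62. ]
 [ 392.2 -323.4   62. ]
 [ 428.2 -170.3   62. ]] [157.  210.6 157.3 210.5] [ 512.9 -269.9   62. ]
light [[646.5  90.8  12. ]
 [605.3 -42.   12. ]] L 139.1 grip [633.9  50.2  12. ] ang 72.8
dark [[428.   47.5  12. ]
 [421.2 -84.9  12. ]] L 132.5 grip [426.    8.3  12. ] ang 87.0
riser [[738.1 368.1  62. ]
 [734.  180.1  62. ]
 [613.9 182.3  62. ]
 [618.2 369.   62. ]]
lid front [[552.5 347.9   8. ]
 [549.4 214.7   8. ]]
```

View pics/c2.png

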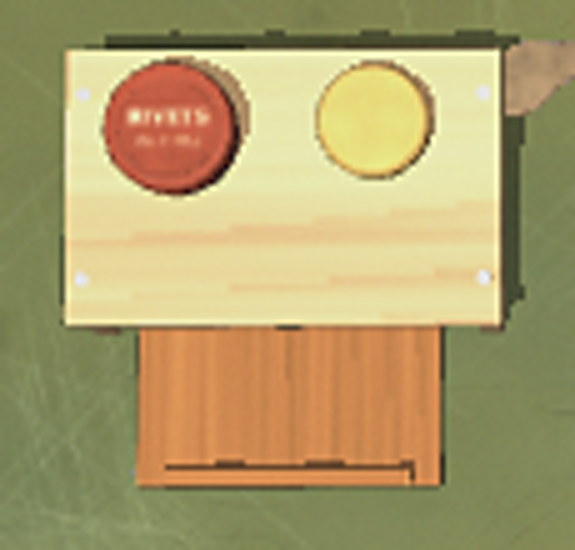

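```bash
python3 - <<'E'
from h import *
go((426,8),87)
E
```

```text
at [ 231.1 -498.8  302.8] yaw 24.9 t 0.1 w 1.001
tool travel x,y: 389.9 -377.9 z(down): None
world turn 62.1 => rotation tool z -62.1
```

```bash

python3 -m jog '{"rotation":[[0,0,0],[0,0,0],[0,0,0],[0,0,0],[0,0,0]],"travel":[[39,-38,0],[39,-38,0],[39,-38,0],[39,-38,0],[39,-38,0]],"grip":[0.3,0.3,0.3,0.3,0.3]}' 60
python3 -m jog '{"rotation":[[0,0,0],[0,0,0],[0,0,0],[0,0,0],[0,0,0]],"travel":[[39,-38,0],[39,-38,0],[39,-38,0],[39,-38,0],[39,-38,0]],"grip":[0.3,0.3,0.3,0.3,0.3]}'
python3 -m jog '{"rotation":[[0,0,-10.5],[0,0,-10.5],[0,0,-10.5],[0,0,-10.5],[0,0,-10.5]],"travel":[[0,0,15],[0,0,15],[0,0,15],[0,0,15],[0,0,15]],"grip":[0.3,0.3,0.3,0.3,0.3]}'
python3 -m jog '{"rotation":[[0,0,-9.6],[0,0,0]],"travel":[[0,0,15],[0,0,0]],"grip":[0.3,0.3]}'
python3 - <<'E'
from h import *
s=get_state();cv2.imwrite('pics/w1.png',capture('wrist'));np.savez('w1.npz',**s)
go((426,8),87,76)
E
```

```text
time: 0.72
position: [328.4, -242.9, 303.4]
eef_rot: [-0.0, 0.977, 0.215, -0.0]
force: [0.0, -0.0, -0.6]
gripper_width: 0.652
time: 1.35
position: [425.4, 11.5, 303.6]
eef_rot: [0.0, 0.977, 0.215, -0.0]
force: [1.1, 0.2, 0.2]
gripper_width: 0.653
time: 1.98
position: [425.0, 9.7, 227.9]
eef_rot: [-0.0, 0.779, 0.627, -0.0]
force: [0.1, -0.4, -0.0]
gripper_width: 0.649
time: 2.22
position: [424.3, 9.8, 212.2]
eef_rot: [-0.001, 0.726, 0.687, -0.001]
force: [0.2, 0.2, 0.5]
gripper_width: 0.649
at [424.9   9.7 213.3] yaw 86.8 t 2.275 w 0.652
tool travel x,y: -1.6 1.2 z(down): 137.3
world turn 0.2 => rotation tool z -0.2
```

View pics/w1.png

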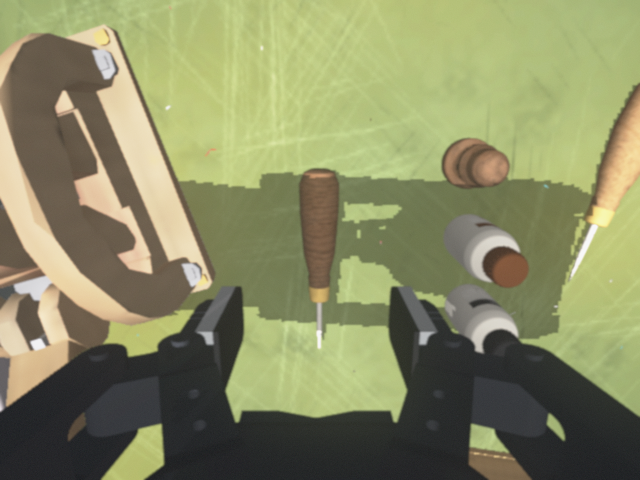

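The dark tool (butt at 320,172, tip at 319,345) lies centred between the finger pads (about 240 and 390). The bottles and the clamp are clear. Descend, grip and lift.

```bash

python3 -m jog '{"rotation":[[0,0,0],[0,0,0],[0,0,0],[0,0,0]],"travel":[[-1,1,50],[0,0,50],[0,0,25],[0,0,12]],"grip":[0.3,0.3,0.3,0.3]}' 60
python3 -m jog '{"rotation":[[0,0,0],[0,0,0],[0,0,0],[0,0,0],[0,0,0]],"travel":[[0,0,0],[0,0,0],[0,0,0],[0,0,0],[0,0,0]],"grip":[-0.6,-0.7,-0.7,-0.7,-0.7]}' 
python3 -m jog '{"rotation":[[0,0,0],[0,0,0],[0,0,0],[0,0,0]],"travel":[[0,0,-20],[0,0,-40],[0,0,-60],[0,0,-60]],"grip":[-0.7,-0.7,-0.7,-0.7]}' 
python3 - <<'E'
from h import *
s=get_state();im=capture('wrist');cv2.imwrite('pics/w2.png',im)
b=np.radians(-12.6);u=np.array([np.cos(b),np.sin(b)]);v=np.array([-u[1],u[0]])
c=np.array([513,-270])
# tool's +y(handle) points along tool x now(yaw 87). want yaw=-12.6 -> handle toward box +x
print('lane targets', [ (c+28*u+k*27*v).round(1) for k in(1,-1)])
go(c+28*u+27*v,-12.6)
E
```

```text
time: 2.78
position: [425.9, 8.6, 76.0]
eef_rot: [-0.001, 0.726, 0.687, -0.001]
force: [-0.5, -0.0, 0.3]
gripper_width: 0.652
time: 3.4
position: [427.6, 8.5, 78.7]
eef_rot: [0.002, 0.726, 0.688, 0.001]
force: [-0.6, 0.8, 6.0]
gripper_width: 0.266
time: 3.9
position: [425.7, 8.7, 258.3]
eef_rot: [-0.0, 0.726, 0.688, -0.0]
force: [1.3, -0.2, -0.2]
gripper_width: 0.266
lane targets [array([ 546.2, -249.8]), array([ 534.4, -302.5])]
at [429.    8.3 268.1] yaw 87.0 t 3.95 w 0.264
tool travel x,y: -251.5 130.8 z(down): None
world turn 80.4 => rotation tool z -80.4
```

```bash

python3 -m jog '{"rotation":[[0,0,0],[0,0,0],[0,0,0],[0,0,0],[0,0,0]],"travel":[[-48,16,0],[-48,16,0],[-48,16,0],[-48,16,0],[-48,15,0]],"grip":[-0.7,-0.7,-0.7,-0.7,-0.7]}' 
python3 -m jog '{"rotation":[[0,0,-10],[0,0,-10],[0,0,-10],[0,0,-10]],"travel":[[0,0,0],[0,0,0],[0,0,0],[0,0,0]],"grip":[-0.7,-0.7,-0.7,-0.7]}' 
python3 -m jog '{"rotation":[[0,0,-10],[0,0,-10],[0,0,-10],[0,0,-10.4],[0,0,0]],"travel":[[0,0,0],[0,0,20],[0,0,30],[0,0,20],[0,0,0]],"grip":[-0.7,-0.7,-0.7,-0.7,-0.7]}' 
python3 - <<'E'
from h import *
s=get_state();im=capture('wrist');cv2.imwrite('pics/w3.png',im);np.savez('w3.npz',**s)
go((492,-235.6),-12.6,100)
E
```

```text
time: 4.58
position: [492.6, -236.8, 256.5]
eef_rot: [-0.0, 0.726, 0.688, 0.0]
force: [0.6, 0.3, -1.0]
gripper_width: 0.261
time: 5.08
position: [492.3, -235.3, 256.3]
eef_rot: [-0.0, 0.444, 0.896, 0.0]
force: [-0.2, 0.3, -0.3]
gripper_width: 0.262
time: 5.7
position: [491.2, -234.5, 184.4]
eef_rot: [-0.002, 0.111, 0.994, 0.001]
force: [-0.1, 0.2, -0.5]
gripper_width: 0.267
at [ 492.  -235.   186.1] yaw 167.2 t 5.75 w 0.266
tool travel x,y: -0.1 -0.6 z(down): 86.1
world turn 0.2 => rotation tool z -0.2
```

View pics/w3.png

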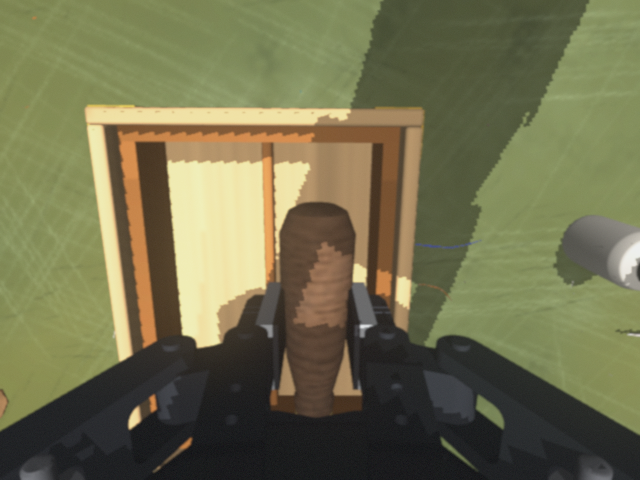

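The dark tool hangs between the divider (268,200) and the right ledge (380,200), parallel to the lane. The rim corners at (88,107) and (423,109) will serve as a check on the box pose.

```bash

python3 - <<'E'
from h import *
s=dict(np.load('w3.npz'));a=plane('wrist',[(88,107),(423,109)],62,s);print(a.round(1),np.linalg.norm(a[0]-a[1]))
E
python3 -m jog '{"rotation":[[0,0,0],[0,0,0],[0,0,0],[0,0,0]],"travel":[[0,0,35],[0,0,35],[0,0,15],[0,0,0]],"grip":[-0.7,-0.7,-0.7,-0.7]}' 
python3 -m jog '{"rotation":[[0,0,0],[0,0,0],[0,0,0]],"travel":[[0,0,0],[0,0,0],[0,0,0]],"grip":[-0.2,-0.2,-0.2]}' 
python3 -m jog '{"rotation":[[0,0,0],[0,0,0],[0,0,0]],"travel":[[0,0,-35],[0,0,-60],[0,0,-60]],"grip":[-0.2,-0.2,0.3]}' 
python3 - <<'E'
from h import *
cv2.imwrite('pics/w4.png',capture('wrist'))
go((633.9,50.2),72.8)
E
```

```text
[[ 394.5 -320.    62. ]
 [ 429.5 -168.9   62. ]] 155.07257486231825
time: 6.25
position: [492.4, -235.3, 101.8]
eef_rot: [-0.0, 0.111, 0.994, 0.0]
force: [-0.8, 0.3, 1.1]
gripper_width: 0.263
time: 6.62
position: [492.9, -235.6, 103.1]
eef_rot: [0.001, 0.11, 0.994, -0.0]
force: [0.6, 0.1, 0.3]
gripper_width: 0.403
time: 7.0
position: [492.1, -235.1, 258.6]
eef_rot: [-0.0, 0.11, 0.994, 0.0]
force: [0.6, -0.8, 0.3]
gripper_width: 0.595
at [ 494.8 -236.7  269.5] yaw 167.4 t 7.05 w 0.645
tool travel x,y: -72.9 310.4 z(down): None
world turn 85.4 => rotation tool z -85.4
```

```bash

python3 -m jog '{"rotation":[[0,0,0],[0,0,0],[0,0,0]],"travel":[[-12.5,51.5,0],[-12.5,51.5,0],[-12.5,51.5,0]],"grip":[0.3,0.3,0.3]}' 
python3 -m jog '{"rotation":[[0,0,0],[0,0,0],[0,0,0]],"travel":[[-12.5,51.5,0],[-12.5,51.5,0],[-12.5,51.5,0]],"grip":[0.3,0.3,0.3]}' 
python3 -m jog '{"rotation":[[0,0,10.5],[0,0,10.5],[0,0,10.5],[0,0,10.5],[0,0,10.5]],"travel":[[0,0,0],[0,0,0],[0,0,0],[0,0,0],[0,0,0]],"grip":[0.3,0.3,0.3,0.3,0.3]}'
python3 -m jog '{"rotation":[[0,0,10.5],[0,0,10.5],[0,0,10.5],[0,0,10.6],[0,0,0]],"travel":[[0,0,10],[0,0,15],[0,0,15],[0,0,15],[0,0,0]],"grip":[0.3,0.3,0.3,0.3,0.3]}'
python3 - <<'E'
from h import *
s=get_state();im=capture('wrist');np.savez('w5.npz',**s)
go((633.9,50.2),72.8,78)
w4=cv2.imread('pics/w4.png')
cv2.imwrite('pics/w5.png',np.hstack([cv2.resize(w4,(400,300)),cv2.resize(im,(400,300))]))
E
```

```text
time: 7.42
position: [563.4, -91.5, 257.4]
eef_rot: [0.001, 0.111, 0.994, -0.0]
force: [-0.1, -1.2, 0.0]
gripper_width: 0.648
time: 7.8
position: [633.9, 51.4, 257.2]
eef_rot: [0.001, 0.11, 0.994, -0.0]
force: [-0.6, 0.3, -0.7]
gripper_width: 0.653
time: 8.43
position: [633.3, 49.9, 257.0]
eef_rot: [0.0, 0.541, 0.841, 0.0]
force: [0.3, -0.5, -0.3]
gripper_width: 0.649
time: 9.05
position: [632.5, 49.8, 200.2]
eef_rot: [-0.001, 0.805, 0.594, -0.001]
force: [-0.1, 0.2, -0.1]
gripper_width: 0.652
at [633.   49.8 201.5] yaw 72.9 t 9.1 w 0.647
tool travel x,y: 0.6 0.7 z(down): 123.5
world turn -0.1 => rotation tool z 0.1
```

View pics/w5.png

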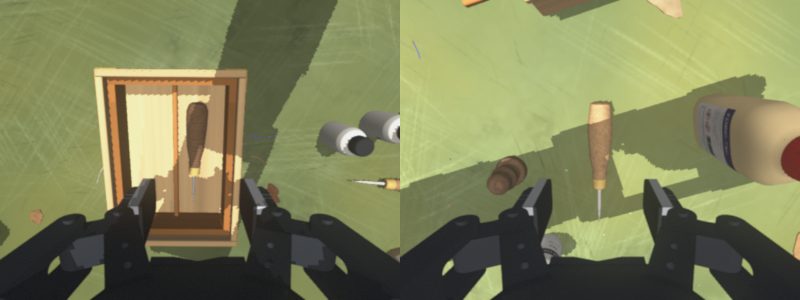

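Left: the beveler rests in its lane at (197,130). Right: the awl at (597,150) is centred between the pads, with the slicker and glue bottle well clear on either side.

```bash

python3 -m jog '{"rotation":[[0,0,0],[0,0,0],[0,0,0],[0,0,0]],"travel":[[0,0,45],[0,0,45],[0,0,24],[0,0,9]],"grip":[0.1,0.1,0.1,0.1]}' 60
python3 -m jog '{"rotation":[[0,0,0],[0,0,0],[0,0,0],[0,0,0],[0,0,0]],"travel":[[0,0,0],[0,0,0],[0,0,0],[0,0,0],[0,0,0]],"grip":[-0.6,-0.7,-0.7,-0.7,-0.7]}' 
python3 -m jog '{"rotation":[[0,0,0],[0,0,0],[0,0,0],[0,0,0]],"travel":[[0,0,-20],[0,0,-40],[0,0,-60],[0,0,-60]],"grip":[-0.7,-0.7,-0.7,-0.7]}' 
python3 - <<'E'
from h import *
go((480.5,-291),-12.6)
E
```

```text
time: 9.6
position: [632.8, 49.8, 77.8]
eef_rot: [-0.001, 0.805, 0.594, -0.001]
force: [0.5, 0.5, 1.7]
gripper_width: 0.553
time: 10.22
position: [634.1, 49.8, 80.5]
eef_rot: [0.001, 0.805, 0.593, 0.001]
force: [-0.3, -0.3, 5.1]
gripper_width: 0.262
time: 10.72
position: [632.7, 49.9, 261.0]
eef_rot: [-0.0, 0.805, 0.593, -0.0]
force: [0.7, 0.9, -0.7]
gripper_width: 0.267
at [632.7  49.9 261. ] yaw 72.8 t 10.725 w 0.267
tool travel x,y: -370.7 -44.3 z(down): None
world turn -85.4 => rotation tool z 85.4
```

```bash

python3 -m jog '{"rotation":[[0,0,0],[0,0,0],[0,0,0],[0,0,0]],"travel":[[-53,-6.3,0],[-53,-6.3,0],[-53,-6.3,0],[-53,-6.3,0]],"grip":[-0.7,-0.7,-0.7,-0.7]}' 
python3 -m jog '{"rotation":[[0,0,0],[0,0,0],[0,0,0]],"travel":[[-53,-6.3,0],[-53,-6.3,0],[-53,-6.3,0]],"grip":[-0.7,-0.7,-0.7]}' 
python3 -m jog '{"rotation":[[0,0,-10.5],[0,0,-10.5],[0,0,-10.5],[0,0,-10.5],[0,0,-10.5]],"travel":[[0,0,0],[0,0,0],[0,0,0],[0,0,0],[0,0,0]],"grip":[-0.7,-0.7,-0.7,-0.7,-0.7]}'
python3 -m jog '{"rotation":[[0,0,-10.5],[0,0,-10.5],[0,0,-10.5],[0,0,-10.6],[0,0,0]],"travel":[[0,0,20],[0,0,20],[0,0,20],[0,0,15],[0,0,0]],"grip":[-0.7,-0.7,-0.7,-0.7,-0.7]}'
python3 - <<'E'
from h import *
s=get_state();im=capture('wrist');np.savez('w6.npz',**s);cv2.imwrite('pics/w6.png',im)
go((480.3,-292),-12.6,101)
E
```

```text
time: 11.22
position: [545.2, -146.4, 259.8]
eef_rot: [0.0, 0.805, 0.593, 0.0]
force: [-0.7, -1.1, -0.7]
gripper_width: 0.262
time: 11.6
position: [480.1, -292.7, 259.9]
eef_rot: [0.0, 0.805, 0.593, 0.0]
force: [0.6, 0.0, -0.4]
gripper_width: 0.264
time: 12.22
position: [480.9, -291.2, 259.7]
eef_rot: [0.0, 0.457, 0.889, -0.0]
force: [-0.6, 0.1, -0.2]
gripper_width: 0.262
time: 12.85
position: [480.4, -290.8, 182.9]
eef_rot: [-0.001, 0.111, 0.994, 0.001]
force: [0.5, -0.1, 0.2]
gripper_width: 0.262
at [ 480.9 -291.2  184.1] yaw 167.2 t 12.9 w 0.259
tool travel x,y: 0.4 -0.9 z(down): 83.1
world turn 0.2 => rotation tool z -0.2
```

View pics/w6.png

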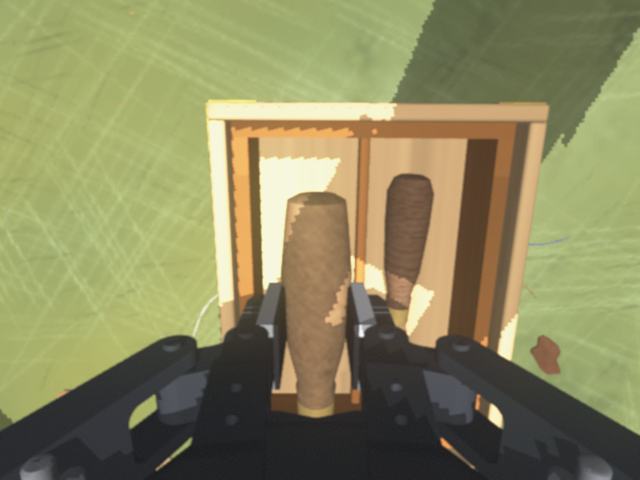

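The awl hangs over the left lane, parallel to the divider (363,200), and the beveler lies in the right lane. Release, then head for the lid rail.

```bash

python3 - <<'E'
from h import *
s=dict(np.load('w6.npz'));a=plane('wrist',[(208,101),(547,103)],62,s);print(a.round(1),np.linalg.norm(a[0]-a[1]))
E
python3 -m jog '{"rotation":[[0,0,0],[0,0,0],[0,0,0],[0,0,0]],"travel":[[0,-1,35],[0,0,35],[0,0,13],[0,0,0]],"grip":[-0.7,-0.7,-0.7,-0.7]}' 
python3 -m jog '{"rotation":[[0,0,0],[0,0,0],[0,0,0]],"travel":[[0,0,0],[0,0,0],[0,0,0]],"grip":[-0.2,-0.2,-0.2]}' 
python3 -m jog '{"rotation":[[0,0,0],[0,0,0],[0,0,0]],"travel":[[0,0,-35],[0,0,-60],[0,0,-60]],"grip":[-0.2,-0.2,0.0]}' 
python3 -m jog '{"rotation":[[0,0,0],[0,0,0],[0,0,0],[0,0,0],[0,0,0]],"travel":[[5,57,0],[5,57,0],[5,57,0],[5,57,0],[5,57,0]],"grip":[0,0,0,0,0]}'
python3 -m jog '{"rotation":[[0,0,0],[0,0,0],[0,0,0],[0,0,0],[0,0,0]],"travel":[[5,57,0],[5,57,0],[5,57,0],[5,57,0],[5,57,0]],"grip":[0,0,0,0,0]}'
python3 -m jog '{"rotation":[[0,0,10],[0,0,10],[0,0,10],[0,0,10],[0,0,10]],"travel":[[0,0,0],[0,0,0],[0,0,0],[0,0,0],[0,0,0]],"grip":[0,0,0,0,0]}'
python3 -m jog '{"rotation":[[0,0,10],[0,0,10],[0,0,8.5],[0,0,0]],"travel":[[0,0,20],[0,0,20],[0,0,20],[0,0,0]],"grip":[0,0,0,0]}'
python3 - <<'E'
from h import *
s=get_state();im=capture('wrist');np.savez('w7.npz',**s)
cv2.imwrite('pics/w7.png',np.hstack([cv2.resize(im,(560,420))]))
cv2.imwrite('pics/top7.png',capture('top'))
go((555,281),88.7,90)
E
```

```text
[[ 393.7 -321.1   62. ]
 [ 428.8 -169.9   62. ]] 155.22203399382025
time: 13.4
position: [480.9, -292.4, 101.1]
eef_rot: [-0.0, 0.111, 0.994, 0.0]
force: [-0.2, 0.7, -0.6]
gripper_width: 0.261
time: 13.78
position: [481.4, -292.7, 102.1]
eef_rot: [0.001, 0.11, 0.994, -0.001]
force: [0.2, 0.6, -0.2]
gripper_width: 0.396
time: 14.15
position: [480.6, -292.2, 257.6]
eef_rot: [-0.0, 0.11, 0.994, 0.0]
force: [1.1, -1.1, 0.5]
gripper_width: 0.498
time: 14.78
position: [518.9, -7.1, 256.6]
eef_rot: [0.001, 0.11, 0.994, -0.0]
force: [0.2, -0.6, 0.4]
gripper_width: 0.502
time: 15.4
position: [557.0, 276.6, 256.5]
eef_rot: [0.001, 0.11, 0.994, 0.0]
force: [1.4, -0.1, -0.4]
gripper_width: 0.502
time: 16.02
position: [556.9, 274.8, 256.2]
eef_rot: [0.0, 0.522, 0.853, 0.0]
force: [0.7, -0.2, 0.1]
gripper_width: 0.503
time: 16.52
position: [556.0, 274.4, 193.9]
eef_rot: [-0.001, 0.714, 0.701, -0.002]
force: [-1.5, -0.2, -0.0]
gripper_width: 0.503
at [557.1 274.8 196.6] yaw 89.0 t 16.625 w 0.496
tool travel x,y: 6.1 -2.2 z(down): 106.6
world turn -0.3 => rotation tool z 0.3
```

View pics/w7.png

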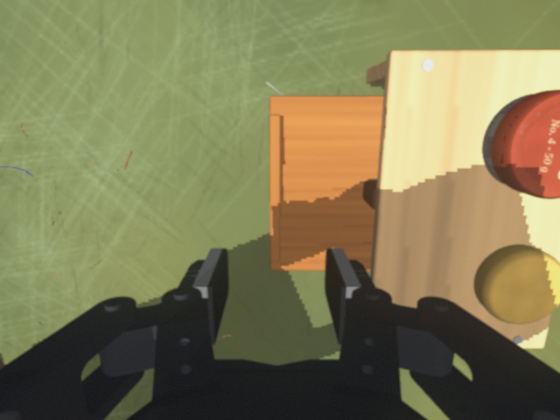

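The rail shows as a strip at columns 271–281, rows 115–260 in the reduced image, between the two pads (215 and 340). Measure it.

```bash
python3 - <<'E'
from h import *
s=dict(np.load('w7.npz'));k=640/560
print(plane('wrist',np.array([(276,117),(276.5,255)])*k,16,s).round(1))
print(plane('wrist',np.array([(271,97),(271,270)])*k,4,s).round(1))
im=cv2.imread('pics/top7.png')
E
```

```text
[[556.9 337.1  16. ]
 [555.4 234.1  16. ]]
[[553.5 350.8   4. ]
 [550.6 215.7   4. ]]
```

```bash

python3 -m jog '{"rotation":[[0,0,0],[0,0,0],[0,0,0],[0,0,0]],"travel":[[8,-0.5,45],[0,0,45],[0,0,20],[0,0,0]],"grip":[0,0,0,0]}' 40
python3 -m jog '{"rotation":[[0,0,0],[0,0,0],[0,0,0],[0,0,0],[0,0,0]],"travel":[[0,0,0],[0,0,0],[0,0,0],[0,0,0],[0,0,0]],"grip":[-1,-1,-1,-1,-1]}' 
```

```text
time: 17.12
position: [556.3, 282.5, 85.2]
eef_rot: [-0.0, 0.714, 0.7, -0.001]
force: [0.1, 0.1, 0.6]
gripper_width: 0.5
time: 17.75
position: [557.1, 283.3, 88.7]
eef_rot: [0.0, 0.714, 0.7, 0.001]
force: [-2.9, 0.8, 7.2]
gripper_width: -0.001
```

```bash

python3 -m jog '{"rotation":[[0,0,0],[0,0,0],[0,0,0],[0,0,0]],"travel":[[0,0,-15],[0,0,0],[0,0,0],[0,0,0]],"grip":[-1,-0.3,-0.3,-0.3]}' 40
python3 - <<'E'
from h import *
s=get_state();im=capture('wrist');np.savez('w8.npz',**s)
cv2.imwrite('pics/w8.png',im[:, 100:560])
go((556,283),88.7,80)
E
```

```text
time: 18.25
position: [556.3, 282.6, 100.3]
eef_rot: [-0.0, 0.714, 0.7, -0.0]
force: [0.6, 1.0, -0.3]
gripper_width: 0.355
at [556.3 282.6 100.3] yaw 88.9 t 18.3 w 0.349
tool travel x,y: 0.4 -0.3 z(down): 20.3
world turn -0.2 => rotation tool z 0.2
```

View pics/w8.png

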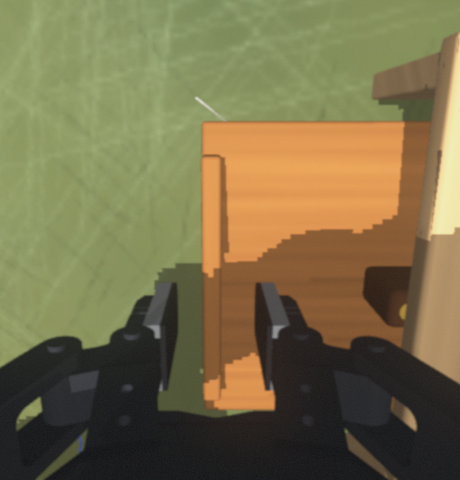

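The rail (crop columns 203–222) lies between the pads (172 and 262). The first closing was too high, with the tips on top of the rail. Go about 5 mm lower.

```bash

python3 -m jog '{"rotation":[[0,0,0],[0,0,0],[0,0,0]],"travel":[[0,-1,13],[0,0,8],[0,0,0]],"grip":[-0.3,-0.3,-0.3]}' 40
python3 -m jog '{"rotation":[[0,0,0],[0,0,0],[0,0,0],[0,0,0],[0,0,0]],"travel":[[0,0,0],[0,0,0],[0,0,0],[0,0,0],[0,0,0]],"grip":[-1,-1,-1,-1,-1]}' 
```

```text
time: 18.68
position: [555.2, 282.6, 78.8]
eef_rot: [-0.0, 0.714, 0.7, -0.001]
force: [-0.1, -0.5, 0.1]
gripper_width: 0.353
time: 19.3
position: [555.5, 282.7, 79.7]
eef_rot: [-0.0, 0.714, 0.7, -0.0]
force: [0.7, -1.1, -1.1]
gripper_width: 0.075
```

```bash

python3 -m jog '{"rotation":[[0,0,0],[0,0,0],[0,0,0],[0,0,0],[0,0,0]],"travel":[[0,-5,0],[0,-15,0],[0,-20,0],[0,-20,0],[0,-20,0]],"grip":[-1,-1,-1,-1,-1]}'
python3 -m jog '{"rotation":[[0,0,0],[0,0,0],[0,0,0],[0,0,0],[0,0,0]],"travel":[[0,-20,0],[0,-20,0],[0,-5,0],[0,0,0],[0,0,0]],"grip":[-1,-1,-1,-1,-1]}'
python3 -m jog '{"rotation":[[0,0,0],[0,0,0],[0,0,0],[0,0,0],[0,0,0]],"travel":[[0,0,0],[0,0,0],[0,0,0],[0,0,-10],[0,0,-20]],"grip":[-0.5,-0.4,-0.4,-0.4,-0.4]}'
python3 -m jog '{"rotation":[[0,0,0],[0,0,0],[0,0,0],[0,0,0]],"travel":[[0,0,-50],[0,0,-50],[0,0,0],[0,0,0]],"grip":[-0.4,0,0.2,0.2]}'
python3 - <<'E'
from h import *
s=get_state();im=capture('wrist');np.savez('w9.npz',**s);go((526,281),88.7)
t=capture('top');cv2.imwrite('pics/top9.png',t);cv2.imwrite('pics/w9f.png',im)
cv2.imwrite('pics/w9.png',np.hstack([cv2.resize(im,(400,300)),cv2.resize(t[150:300,170:370],(400,300),interpolation=cv2.INTER_CUBIC)]))
E
```

```text
time: 19.92
position: [473.9, 284.3, 79.8]
eef_rot: [-0.0, 0.714, 0.7, -0.0]
force: [1.5, -0.1, -1.2]
gripper_width: 0.077
time: 20.55
position: [430.9, 285.2, 79.9]
eef_rot: [0.0, 0.714, 0.7, 0.0]
force: [-0.7, -0.0, -1.6]
gripper_width: 0.079
time: 21.18
position: [430.1, 285.0, 109.9]
eef_rot: [-0.0, 0.714, 0.7, -0.001]
force: [0.5, -0.5, 0.4]
gripper_width: 0.3
time: 21.68
position: [430.5, 285.2, 210.2]
eef_rot: [0.0, 0.714, 0.7, 0.0]
force: [-0.2, 0.4, -0.8]
gripper_width: 0.6
at [430.  285.  208.9] yaw 88.9 t 21.725 w 0.6
tool travel x,y: -2.0 96.0 z(down): None
world turn -0.2 => rotation tool z 0.2
```

View pics/w9.png

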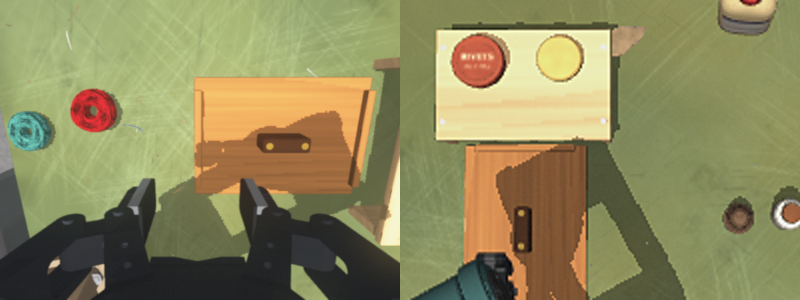

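The lid lies free in front of the riser. Its grip bar's screws are at (269,146) and (304,146) in the wrist half, and in the top view it is clear of the riser's front edge.

```bash
python3 - <<'E'
from h import *
s=dict(np.load('w9.npz'))
a=plane('wrist',[(430,234),(486,233.5)],36,s);print(a.round(1),a.mean(0).round(1))
t=np.array([(522,212),(522,246)])/2+[-400/2+170,150]
b=plane('top',t,36);print(b.round(1),b.mean(0).round(1))
r=plane('wrist',np.array([(194,78),(196,192)])*1.6,4,s);print(r.round(1))
# lid corners, wrist: rear right
go(a.mean(0)[:2],178.7,95)
E
```

```text
[[504.2 284.9  36. ]
 [539.9 284.6  36. ]] [522.  284.7  36. ]
[[540.1 281.9  36. ]
 [503.2 282.4  36. ]] [521.6 282.2  36. ]
[[429.1 353.6   4. ]
 [428.4 220.2   4. ]]
at [429.8 284.9 208.3] yaw 88.9 t 21.775 w 0.599
tool travel x,y: 1.7 92.2 z(down): 113.3
world turn 89.8 => rotation tool z -89.8
```

```bash

python3 -m jog '{"rotation":[[0,0,0],[0,0,0],[0,0,-10],[0,0,-10],[0,0,-10]],"travel":[[0.5,46,0],[0.5,46,0],[0,0,0],[0,0,0],[0,0,0]],"grip":[0.1,0.1,0.1,0.1,0.1]}'
python3 -m jog '{"rotation":[[0,0,-10],[0,0,-10],[0,0,-10],[0,0,-10],[0,0,-10]],"travel":[[0,0,0],[0,0,0],[0,0,0],[0,0,0],[0,0,0]],"grip":[0.1,0.1,0.1,0.1,0.1]}'
python3 -m jog '{"rotation":[[0,0,-10.4],[0,0,0],[0,0,0]],"travel":[[0,0,15],[0,0,45],[0,0,0]],"grip":[0.1,0.1,0.1]}'
python3 - <<'E'
from h import *
s=get_state();im=capture('wrist');np.savez('w10.npz',**s);go((522,284),179.3,86)
cv2.imwrite('pics/w10.png',im[60:480,60:580])
E
```

```text
time: 22.4
position: [522.1, 284.0, 207.4]
eef_rot: [-0.001, 0.506, 0.862, -0.002]
force: [0.4, 0.1, -0.2]
gripper_width: 0.549
time: 23.02
position: [521.9, 284.1, 207.6]
eef_rot: [-0.002, 0.094, 0.996, -0.001]
force: [-0.2, -0.4, -0.4]
gripper_width: 0.548
time: 23.4
position: [519.4, 283.0, 143.6]
eef_rot: [-0.006, 0.007, 1.0, -0.003]
force: [-0.7, -0.2, 0.4]
gripper_width: 0.555
at [520.9 283.7 146.6] yaw 179.2 t 23.45 w 0.549
tool travel x,y: -1.1 0.3 z(down): 60.6
world turn 0.1 => rotation tool z -0.1
```

View pics/w10.png

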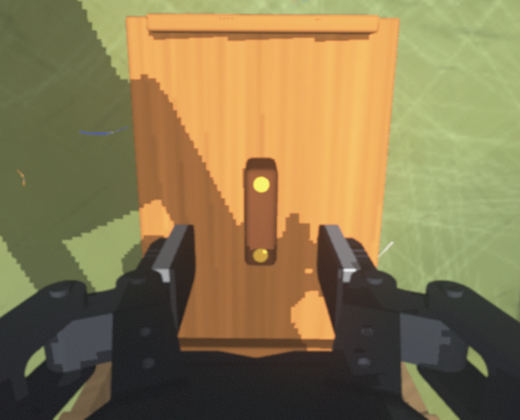

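The bar (screws at 261,184 and 260,255 in the crop) is between the pads and parallel to them. Measure the offset, descend, grip and lift 15 mm.

```bash
python3 - <<'E'
from h import *
s=dict(np.load('w10.npz'));a=plane('wrist',[(321,244),(320,315)],36,s);print(a.round(1),a.mean(0).round(1))
print(plane('wrist',[(320-60-0+0,76)],6,s).round(1))
E
python3 -m jog '{"rotation":[[0,0,0],[0,0,0],[0,0,0],[0,0,0]],"travel":[[-1,0,40],[0,0,16],[0,0,4],[0,0,0]],"grip":[0.1,0,0,0]}' 80
python3 -m jog '{"rotation":[[0,0,0],[0,0,0],[0,0,0],[0,0,0],[0,0,0]],"travel":[[0,0,0],[0,0,0],[0,0,0],[0,0,0],[0,0,0]],"grip":[-1,-1,-1,-1,-1]}'
python3 -c "
from h import *
go((522,284),179.3,86)"
```

```text
[[504.9 285.3  36. ]
 [541.1 284.5  36. ]] [523.  284.9  36. ]
[[427.2 256.2   6. ]]
time: 23.95
position: [524.2, 284.7, 91.0]
eef_rot: [0.001, 0.007, 1.0, 0.0]
force: [1.2, 0.2, 0.8]
gripper_width: 0.502
time: 24.58
position: [524.5, 284.7, 91.7]
eef_rot: [0.001, 0.006, 1.0, 0.001]
force: [-0.3, 0.9, 5.8]
gripper_width: 0.167
at [524.5 284.7  91.7] yaw 179.3 t 24.575 w 0.167
tool travel x,y: 2.5 -0.8 z(down): 5.7
world turn 0.0 => rotation tool z -0.0
```

```bash

python3 -m jog '{"rotation":[[0,0,0],[0,0,0],[0,0,0],[0,0,0],[0,0,0]],"travel":[[5,0,-3],[15,0,-3],[5,0,-25],[0,0,-50],[0,0,-50]],"grip":[-1,-1,-1,-1,-1]}'
python3 -m jog '{"rotation":[[0,0,0],[0,0,0]],"travel":[[0,0,-30],[0,0,0]],"grip":[-1,-1]}'
python3 -c "
from h import *
go((515.5,-269.4),167.4,150)"
```

```text
time: 25.2
position: [496.7, 284.5, 220.7]
eef_rot: [-0.002, 0.006, 1.0, -0.001]
force: [0.6, 0.7, -1.6]
gripper_width: 0.163
time: 25.45
position: [498.7, 285.3, 253.7]
eef_rot: [0.002, 0.006, 1.0, 0.001]
force: [0.5, -0.4, -1.8]
gripper_width: 0.167
at [498.7 285.3 253.7] yaw 179.3 t 25.45 w 0.167
tool travel x,y: -23.8 -554.4 z(down): 103.7
world turn -11.9 => rotation tool z 11.9
```

```bash

python3 -m jog '{"rotation":[[0,0,0],[0,0,0],[0,0,0],[0,0,0],[0,0,0]],"travel":[[-1,-20,0],[-2,-40,0],[-2,-42,0],[-2,-42,0],[-2,-42,0]],"grip":[-1,-1,-1,-1,-1]}'
python3 -m jog '{"rotation":[[0,0,0],[0,0,0],[0,0,0],[0,0,0],[0,0,0]],"travel":[[-2,-42,0],[-2,-42,0],[-2,-42,0],[-2,-42,0],[-2,-42,0]],"grip":[-1,-1,-1,-1,-1]}'
python3 -m jog '{"rotation":[[0,0,0],[0,0,0],[0,0,0],[0,0,0],[0,0,0]],"travel":[[-2,-42,0],[-2,-42,0],[-1,-40,0],[0,-24,0],[0,-10,0]],"grip":[-1,-1,-1,-1,-1]}'
python3 -m jog '{"rotation":[[0,0,6],[0,0,5.9],[0,0,0],[0,0,0],[0,0,0]],"travel":[[0,0,0],[0,0,20],[0,0,35],[0,0,30],[0,0,0]],"grip":[-1,-1,-1,-1,-1]}'
python3 - <<'E'
from h import *
s=get_state();im=capture('wrist');np.savez('w11.npz',**s);go((515.5,-269.4),167.4,140)
cv2.imwrite('pics/w11.png',im);cv2.imwrite('pics/top11.png',capture('top'))
E
```

```text
time: 26.08
position: [503.5, 96.3, 247.5]
eef_rot: [-0.003, 0.007, 1.0, -0.001]
force: [0.8, -0.4, -3.2]
gripper_width: 0.162
time: 26.7
position: [510.5, -113.2, 247.6]
eef_rot: [-0.003, 0.007, 1.0, 0.001]
force: [0.7, 0.3, -2.2]
gripper_width: 0.166
time: 27.32
position: [514.3, -270.4, 249.0]
eef_rot: [-0.001, 0.007, 1.0, 0.001]
force: [0.4, 0.2, -1.7]
gripper_width: 0.166
time: 27.95
position: [513.7, -267.3, 162.2]
eef_rot: [-0.004, 0.109, 0.994, 0.002]
force: [0.4, 0.3, -1.9]
gripper_width: 0.166
at [ 514.8 -268.3  164.7] yaw 167.4 t 28.0 w 0.167
tool travel x,y: -0.9 -1.0 z(down): 24.7
world turn -0.0 => rotation tool z 0.0
```

```bash
python3 - <<'E'
from h import *
im=cv2.imread('pics/w11.png');h=cv2.cvtColor(im,cv2.COLOR_BGR2HSV).astype(int)
H,S,V=h[...,0],h[...,1],h[...,2]
g=np.full(im.shape[:2],'?');g[(H>=28)]='.';g[(H<28)&(S>=140)]='O';g[(H<28)&(S<140)]='r';g[V<45]='#'
for r in range(0,400,9): print(f'{r:3d}',''.join(g[r,0:640:8]))
E
```

```text
0 ................................................................................
  9 ................................................................................
 18 ................................................................................
 27 ..............rrrrrrrrrrrrrrrrrrrrrrrrrrr.......................................
 36 ..............r.....OOOOOOOOOOOOOOOOOOOOOOOOOOOOOOOOOOOOOOOOrrrrr...............
 45 ...............rrOOOOOOOOOOOOOOOOOOOOOOOOOOOOOOOOOOOOOOOOOOOOOOr................
 54 .................OOOOOOOOOOOOOOOOOOOOOOOOOOOOOOOOOOOOOOOOOOOOOOr................
 63 .................OOOOOOOOOOOOOOOOOOOOOOOOOOOOOOOOOOOOOOOOOOOOOOr................
 72 .................OOOOOOOOOOOOOOOOOOOOOOOOOOOOOOOOOOOOOOOOOOOOOOr................
 81 .................OOOOOOOOOOOOOOOOOOOOOOOOOOOOOOOOOOOOOOOOOOOOOOr................
 90 .................OOOOOOOOOOOOOOOOOOOOOOOOOOOOOOOOOOOOOOOOOOOOOOr................
 99 .................OOOOOOOOOOOOOOOOOOOOOOOOOOOOOOOOOOOOOOOOOOOOOOr................
108 ...............r.rOOOOOOOOOOOOOOOOOOOOOOOOOOOOOOOOOOOOOOOOOOOOr...............
[... 2022 characters left out ...]
.....rr.............
333 ..................r.rOOOOOOOOOOrrrrrrrrrrrr.rr..rOOOOOOOOOOr....rrrr............
342 ....................rrrrrrrOOOrrrrrr.rrOrrr.rrrrrrOOOrrrrrOr....rrr.............
351 ...................rrrrrrrrrrrrrrrrrrrrrrrrrrrrrrrrrrrrrrrrr.....rrr............
360 ..................rrrrrrrrrrrrrrr##.rrrOOrrr#rrrrrrrr..rrrrrrr..................
369 .................rrrrrrrrrrrrrr#####.rrOOrrr#r.r.rr..rr..rrrrrr.................
378 rr................rrr.......########rOOOOOO.#rr.#r.........rr...................
387 rr.............r..r........####.####.OOOOOO.#r#...r.............................
396 rr..................rr.....#########OOOOOOOO###.r#..r.....r.....................
```

```bash
python3 - <<'E'
from h import *
im=cv2.imread('pics/w11.png')
print('L',[(c,*map(int,im[150,c])) for c in range(112,154,2)])
print('R',[(c,*map(int,im[150,c])) for c in range(484,530,2)])
for c in(200,400):print('T',c,[(r,*map(int,im[r,c])) for r in range(18,60,2)])
E
```

```text
L [(112, 118, 186, 176), (114, 117, 183, 175), (116, 116, 183, 175), (118, 117, 184, 176), (120, 120, 187, 180), (122, 120, 188, 180), (124, 147, 216, 231), (126, 205, 246, 247), (128, 220, 247, 247), (130, 219, 247, 247), (132, 219, 247, 247), (134, 217, 246, 247), (136, 216, 246, 247), (138, 213, 246, 247), (140, 165, 230, 246), (142, 100, 172, 236), (144, 99, 179, 241), (146, 102, 184, 243), (148, 101, 186, 244), (150, 103, 185, 244), (152, 102, 183, 244)]
R [(484, 65, 108, 160), (486, 64, 108, 161), (488, 64, 108, 162), (490, 64, 105, 156), (492, 102, 147, 186), (494, 125, 174, 213), (496, 112, 156, 188), (498, 83, 120, 125), (500, 77, 111, 104), (502, 74, 109, 103), (504, 74, 110, 104), (506, 76, 112, 105), (508, 77, 111, 105), (510, 77, 113, 105), (512, 77, 112, 105), (514, 77, 112, 104), (516, 76, 111, 103), (518, 77, 112, 105), (520, 76, 110, 105), (522, 76, 110, 103), (524, 76, 111, 104), (526, 76, 111, 104), (528, 74, 110, 103)]
T 200 [(18, 122, 182, 170), (20, 118, 178, 167), (22, 118, 179, 168), (24, 121, 181, 169), (26, 134, 196, 213), (28, 186, 239, 247), (30, 196, 243, 247), (32, 134, 201, 237), (34, 95, 172, 239), (36, 101, 182, 243), (38, 104, 184, 243), (40, 100, 182, 243), (42, 98, 182, 243), (44, 101, 182, 243), (46, 100, 181, 243), (48, 100, 180, 243), (50, 99, 181, 243), (52, 97, 174, 241), (54, 83, 148, 222), (56, 66, 112, 168), (58, 45, 72, 105)]
T 400 [(18, 72, 105, 97), (20, 72, 103, 96), (22, 73, 103, 95), (24, 69, 101, 92), (26, 70, 102, 94), (28, 80, 114, 116), (30, 111, 151, 182), (32, 99, 141, 179), (34, 66, 107, 157), (36, 65, 112, 166), (38, 67, 113, 169), (40, 66, 112, 169), (42, 67, 113, 170), (44, 65, 111, 168), (46, 65, 113, 169), (48, 65, 112, 168), (50, 67, 113, 169), (52, 66, 112, 168), (54, 63, 106, 157), (56, 55, 92, 136), (58, 45, 68, 98)]
```

```bash
python3 - <<'E'
from h import *
s=dict(np.load('w11.npz'));q=s['eef_rot'];Rw=R.from_quat([q[1],q[2],q[3],q[0]]).as_matrix()
T=lambda px,z:(plane('wrist',px,z,s)-s['position'])@Rw
zl=s['position'][2]-91.7
rim=T([(123.5,150),(497.5,150)],62);lid=T([(140.5,150),(491.3,150)],zl+6)
print('y rim',rim[:,1].round(1),'lid',lid[:,1].round(1),'mid',rim[:,1].mean().round(1),lid[:,1].mean().round(1),'w',np.ptp(rim[:,1]),np.ptp(lid[:,1]))
for c,a,b in((200,26,32.3),(400,29,33.2)):
    print('x rim',T([(c,a)],62)[0,0].round(1),'-106 ; lid',T([(c,b)],zl+16)[0,0].round(1),'-95')
E
```

```text
y rim [-80.5  77.1] lid [-67.1  68.2] mid -1.7 0.6 w 157.5569445228325 135.28003395084005
x rim 104.0 -106 ; lid 96.7 -95
x rim 103.0 -106 ; lid 96.4 -95
```

```bash

python3 -m jog '{"rotation":[[0,0,0.4],[0,0,0],[0,0,0]],"travel":[[-3.7,-2.3,5],[0,0,0],[0,0,0]],"grip":[-1,-1,-1]}'
cat > m.py <<'E'
from h import *
s=get_state();im=capture('wrist');q=s['eef_rot'];Rw=R.from_quat([q[1],q[2],q[3],q[0]]).as_matrix()
print(s['position'].round(1),yaw(s))
T=lambda px,z:((plane('wrist',px,z,s)-s['position'])@Rw)[0]
zl=s['position'][2]-91.7
h=cv2.cvtColor(im,cv2.COLOR_BGR2HSV).astype(int)
def cls(p,q): # profile pixels: rim by jump in red minus green from the outside, lid by R-B
    n=np.abs(np.subtract(p,q)).max();pts=np.linspace(p,q,n+1);v=im[pts[:,1].round().astype(int),pts[:,0].round().astype(int)].astype(float)
    return pts,v
def edges(p,q):
    pts,v=cls(p,q); rg=v[:,2]-v[:,1]; i=np.argmax(rg>4)            # rim: red >= green
    ratio=v[:,0]/np.maximum(v[:,2],1); j=i+np.argmax(ratio[i:]<0.5)  # lid: strongly orange
    return pts[i]-0.5*np.sign(np.subtract(q,p)),pts[j]-0.5*np.sign(np.subtract(q,p))
for r in(110,150,200):
    L=edges((90,r),(200,r));Q=edges((550,r),(440,r))
    a=[T([L[0]],62),T([Q[0]],62)];b=[T([L[1]],zl+6),T([Q[1]],zl+6)]
    print(r,'y rim mid/w',round((a[0][1]+a[1][1])/2,1),round(a[1][1]-a[0][1],1),'lid',round((b[0][1]+b[1][1])/2,1),round(b[1][1]-b[0][1],1))
for c in(180,220,360,400,440):
    E=edges((c,2),(c,70));print(c,'x box',round(T([E[0]],62)[0]-106,1),'lid',round(T([E[1]],zl+16)[0]-95,1),E[0][1],E[1][1])
E
python3 m.py
```

```text
time: 28.42
position: [518.8, -272.8, 161.6]
eef_rot: [0.0, 0.114, 0.994, -0.0]
force: [0.5, -0.8, -2.1]
gripper_width: 0.16
[ 518.8 -272.8  161.6] 166.95247524458352
110 y rim mid/w 2.5 157.9 lid 0.7 134.1
150 y rim mid/w 2.6 157.8 lid 0.7 134.5
200 y rim mid/w 2.2 158.0 lid 0.7 134.3
180 x box 4.8 lid 2.0 5.5 30.5
220 x box 4.8 lid 2.1 5.5 30.5
360 x box 4.8 lid 1.8 5.5 31.5
400 x box 4.8 lid 1.5 5.5 32.5
440 x box 4.5 lid 1.5 6.5 32.5
```

```bash

python3 -m jog '{"rotation":[[0,0,-0.2],[0,0,0],[0,0,0],[0,0,0]],"travel":[[3,1.7,4],[0,0,0],[0,0,0],[0,0,0]],"grip":[-1,-1,-1,-1]}'
python3 m.py
```

```text
time: 28.98
position: [516.0, -270.3, 157.0]
eef_rot: [0.0, 0.112, 0.994, -0.0]
force: [-0.1, 0.5, -3.1]
gripper_width: 0.166
[ 516.  -270.3  157. ] 167.15648449376414
110 y rim mid/w 0.9 157.6 lid 0.7 134.9
150 y rim mid/w 0.9 157.7 lid 0.7 134.6
200 y rim mid/w 0.5 157.9 lid 0.5 134.7
180 x box 1.6 lid 1.5 11.5 32.5
220 x box 1.6 lid 1.5 11.5 32.5
360 x box 1.3 lid 1.5 12.5 32.5
400 x box 1.3 lid 1.5 12.5 32.5
440 x box 1.3 lid 1.5 12.5 32.5
```

The lid and the box rim agree within 0.3 mm. Lower it slowly.

```bash

python3 -m jog '{"rotation":[[0,0,0],[0,0,0],[0,0,0],[0,0,0]],"travel":[[0,0,4],[0,0,4],[0,0,4],[0,0,0]],"grip":[-1,-1,-1,-1]}'
python3 -m jog '{"rotation":[[0,0,0],[0,0,0],[0,0,0],[0,0,0],[0,0,0]],"travel":[[0,0,2],[0,0,2],[0,0,1],[0,0,0],[0,0,0]],"grip":[-1,-1,-1,-1,-1]}'
python3 m.py
```

```text
time: 29.52
position: [515.6, -270.1, 144.1]
eef_rot: [-0.001, 0.112, 0.994, 0.0]
force: [0.6, 0.8, -2.3]
gripper_width: 0.16
time: 30.15
position: [516.0, -270.3, 140.0]
eef_rot: [0.0, 0.112, 0.994, -0.0]
force: [0.1, -0.8, -2.2]
gripper_width: 0.164
[ 516.  -270.3  140. ] 167.16004878340974
110 y rim mid/w 0.9 157.8 lid 0.7 137.1
150 y rim mid/w 0.9 157.5 lid 0.7 136.9
200 y rim mid/w 0.5 157.6 lid 0.5 137.1
180 x box 0.3 lid 2.1 1.5 30.5
220 x box 0.3 lid 2.1 1.5 30.5
360 x box 0.4 lid 1.8 1.5 31.5
400 x box 0.4 lid 1.5 1.5 32.5
440 x box 0.4 lid 1.5 1.5 32.5
```

```bash

python3 -m jog '{"rotation":[[0,0,0],[0,0,0],[0,0,0]],"travel":[[0,0,1],[0,0,0.5],[0,0,0]],"grip":[-1,-1,-1]}'
python3 -m jog '{"rotation":[[0,0,0],[0,0,0],[0,0,0]],"travel":[[0,0,1],[0,0,0],[0,0,0]],"grip":[-1,-1,-1]}'
```

```text
time: 30.58
position: [516.1, -270.3, 139.7]
eef_rot: [0.0, 0.112, 0.994, -0.0]
force: [-3.1, 1.6, 5.2]
gripper_width: 0.167
time: 30.95
position: [516.0, -270.3, 139.6]
eef_rot: [0.001, 0.112, 0.994, -0.0]
force: [-4.9, 2.1, 9.1]
gripper_width: 0.165
```

```bash

python3 -m jog '{"rotation":[[0,0,0],[0,0,0],[0,0,0],[0,0,0]],"travel":[[0,0,-1],[0,0,0],[0,0,0],[0,0,0]],"grip":[-0.5,-0.4,-0.4,-0.4]}'
python3 -m jog '{"rotation":[[0,0,0],[0,0,0],[0,0,0],[0,0,0],[0,0,0]],"travel":[[0,0,-20],[0,0,-50],[0,0,-50],[0,0,0],[0,0,0]],"grip":[-0.4,-0.4,-0.4,-0.4,-0.4]}'
python3 - <<'E'
from h import *
s=get_state();im=capture('wrist');cv2.imwrite('pics/w12.png',im);np.savez('w12.npz',**s);print(s['position'].round(1),yaw(s),s['gripper_width'])
t=capture('top');cv2.imwrite('pics/top12.png',t)
p=im.astype(float)
for r in(150,200,240):print(r,'cols',[(c,*im[r,c].tolist()) for c in list(range(144,194,3))],'|',[(c,*im[r,c].tolist()) for c in range(440,500,3)])
for c in(230,320,400):print(c,'rows',[(r,*im[r,c].tolist()) for r in range(40,100,3)])
E
```

```text
time: 31.45
position: [515.9, -270.2, 138.1]
eef_rot: [-0.0, 0.112, 0.994, 0.0]
force: [-0.3, -0.4, -0.6]
gripper_width: 0.298
time: 32.08
position: [515.8, -270.2, 257.9]
eef_rot: [-0.0, 0.112, 0.994, 0.0]
force: [-0.3, -0.8, -0.2]
gripper_width: 0.296
[ 515.8 -270.2  257.9] 167.15305406335298 0.2955984080914853
150 cols [(144, 116, 183, 172), (147, 117, 182, 172), (150, 120, 185, 174), (153, 116, 182, 173), (156, 114, 179, 171), (159, 113, 180, 170), (162, 116, 183, 173), (165, 115, 182, 173), (168, 118, 185, 175), (171, 116, 183, 175), (174, 120, 189, 178), (177, 119, 186, 176), (180, 111, 177, 170), (183, 108, 174, 166), (186, 110, 177, 168), (189, 120, 187, 179), (192, 118, 185, 178)] | [(440, 80, 113, 106), (443, 78, 112, 106), (446, 79, 112, 106), (449, 78, 112, 105), (452, 78, 111, 104), (455, 77, 113, 105), (458, 76, 111, 103), (461, 74, 108, 102), (464, 73, 108, 101), (467, 77, 111, 103), (470, 76, 111, 104), (473, 75, 110, 103), (476, 105, 159, 148), (479, 117, 179, 165), (482, 116, 179, 165), (485, 114, 176, 164), (488, 116, 177, 162), (491, 114, 176, 163), (494, 115, 177
[... 2234 characters left out ...]
160), (58, 141, 205, 219), (61, 199, 244, 247), (64, 203, 244, 247), (67, 204, 244, 247), (70, 181, 237, 247), (73, 74, 103, 127), (76, 64, 108, 158), (79, 100, 182, 244), (82, 105, 187, 244), (85, 101, 185, 243), (88, 93, 169, 239), (91, 57, 96, 141), (94, 66, 113, 167), (97, 91, 161, 233)]
400 rows [(40, 77, 110, 101), (43, 71, 104, 95), (46, 73, 107, 99), (49, 72, 106, 100), (52, 72, 107, 98), (55, 72, 107, 100), (58, 78, 111, 113), (61, 118, 164, 199), (64, 120, 167, 202), (67, 120, 166, 203), (70, 114, 158, 193), (73, 71, 98, 118), (76, 61, 96, 138), (79, 62, 107, 160), (82, 67, 113, 169), (85, 65, 112, 167), (88, 63, 109, 161), (91, 54, 91, 136), (94, 63, 110, 165), (97, 65, 111, 166)]
```

```bash
python3 - <<'E'
from h import *
im=cv2.imread('pics/w12.png').astype(float);s=dict(np.load('w12.npz'));q=s['eef_rot'];Rw=R.from_quat([q[1],q[2],q[3],q[0]]).as_matrix()
T=lambda px,z:((plane('wrist',[px],z,s)-s['position'])@Rw)[0]
def tr(v,k): # first run of rim, then lid (orange)
    i=np.argmax(v[:,2]-v[:,1]>4); j=i+np.argmax(v[i:,0]/v[i:,2]<0.47); return i,j
for r in range(90,300,30):
    i,j=tr(im[r,150:318],0);k,l=tr(im[r,500:322:-1],0)
    c=[150+i-.5,150+j-.5,500-k+.5,500-l+.5];a=[T((c[0],r),62)[1],T((c[1],r),54)[1],T((c[2],r),62)[1],T((c[3],r),54)[1]]
    print(r,c,np.round(a,1),'box mid',round((a[0]+a[2])/2,1),round(a[2]-a[0],1),'lid mid',round((a[1]+a[3])/2,1),round(a[3]-a[1],1))
for c in(230,280,320,360,400):
    i,j=tr(im[40:110,c],0);print(c,'box x',round(T((c,39.5+i),62)[0]-106,1),'lid x',round(T((c,39.5+j),64)[0]-95,1))
# bystanders moved?
a=cv2.imread('pics/top0.png');b=cv2.imread('pics/top12.png')
for n,(x0,x1,y0,y1) in dict(bottles=(325,402,240,272),glue=(325,362,132,170)).items():
    print(n,cv2.phaseCorrelate(*[cv2.cvtColor(k[y0:y1,x0:x1],cv2.COLOR_BGR2GRAY).astype(np.float32) for k in(a,b)]))
E
```

```text
90 [np.float64(190.5), np.float64(209.5), np.float64(442.5), np.float64(423.5)] [-78.8 -68.8  80.4  70.4] box mid 0.8 159.2 lid mid 0.8 139.2
120 [np.float64(193.5), np.float64(210.5), np.float64(439.5), np.float64(420.5)] [-78.4 -69.5  80.   69.8] box mid 0.8 158.4 lid mid 0.2 139.3
150 [np.float64(195.5), np.float64(212.5), np.float64(436.5), np.float64(418.5)] [-78.6 -69.5  79.6  69.8] box mid 0.5 158.2 lid mid 0.2 139.3
180 [np.float64(197.5), np.float64(214.5), np.float64(434.5), np.float64(416.5)] [-78.8 -69.5  79.8  69.8] box mid 0.5 158.6 lid mid 0.2 139.3
210 [np.float64(199.5), np.float64(216.5), np.float64(431.5), np.float64(414.5)] [-79.  -69.5  79.4  69.8] box mid 0.2 158.4 lid mid 0.2 139.3
240 [np.float64(201.5), np.float64(217.5), np.float64(429.5), np.float64(412.5)] [-79.3 -70.2  79.7  69.8] box mid 0.2 158.9 lid mid -0.2 140.0
270 [np.float64(203.5), np.float64(220.5), np.float64(482.5), np.float64(410.5)] [-79.5 -69.5 119.1  69.8] box mid 19.8 198.6 lid mid 0.2 139.3
230 box x 1.5 lid x 2.4
280 box x 1.5 lid x 2.4
320 box x 1.5 lid x 2.5
360 box x 1.5 lid x 1.9
400 box x 1.0 lid x 1.9
bottles ((-0.011411489236394345, -0.03401702190689093), 0.9979576364159584)
glue ((-0.019312119745681144, 0.023106132769331822), 1.0002671555429696)
```

```bash
python3 -c "
from rig import *
print(get_state()['time']);print(finish_job())"
```

```text
32.175
the job is handed in; nothing more can be done
None
```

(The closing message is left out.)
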